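# Tip the offcut bin with its pedal

## Robot

A 6-joint arm with a two-finger parallel gripper is mounted at the origin on the work surface. World frame = base frame: x ahead of the robot, y to its left, z up, the work surface at z = 0. Lengths are in m, angles in rad, forces in N, time in s.
With the tool pointing down it reaches from about 0.3 to 1 m from the base axis. Payload 5.1 kg.
Tool frame: the origin (TCP) lies at the very end of the fingers, on their centre line; the grasp point (between the pads) lies 19 mm behind it; z points along the fingers, y is the line along which they close (so a half turn about z gives the same grasp; the last joint's range is limited). The gripper opens to 95 mm and grips with 3 to 60 N. Pads are 20 mm wide; open, the fingers measure 119 mm over their backs; the gripper's body (75 mm by 180 mm) begins 59 mm behind the grasp point.
Start: joints at [1.122, 0.124, 1.65, -0, 1.367, -0.083], TCP at [0.233, 0.607, 0.215] pointing down, gripper open.
Joint ranges: [-2.61, 2.61], [-1.02, 2.33], [0.03, 2.71], [-1.35, 4.49], [0.32, 2.68], [-2.91, 2.91]. Speed limits (rad/s): [2.57, 2.57, 3.14, 3.14, 3.14, 3.14].

## Interface

Orientations are given as a unit quaternion [w, x, y, z].
In Python, from station import ctrl, viewer, finder gives the robot as it stands. The module is installed in compiled form; this text tells all that it offers.
- The arm moves only by the shell command python3 -m pendant 'ROWS' [FORCE]. ROWS is text: rows parted by semicolons, each of 7 numbers parted by spaces: the opening, from 0 (shut) to 1 (fully open), then the shift along the tool's x, y, z in mm, then the turn, a rotation vector about the tool's x, y, z in degrees. In form: gripper x y z ax ay az; .... A call has 1 to 12 rows; each row is the pose to reach, as a shift and turn from the pose commanded when the call began, along the tool's axes at that moment; what a row does not reach only later rows make up. A row lasts 1/8 s, in which the tool goes at most 62.5 mm and 10.7 degrees, less where a joint would pass 70% of its speed; a pose out of reach is approached as far as the arm can. A call with a gripper value outside its range is refused whole. The fingers move at their own pace and stop on an object; FORCE is the grip in N (left out, the last holds). Time passes only in rows, so rows that repeat a pose let the fingers close. It gives the time, the measured TCP pose, the force, the opening and the grip force at its end, in the units of the state.
- ctrl.observe(): the state, without advancing time (a new reading comes with each control period).
- viewer.get_image(name): name is "scene" or "top"; returns a dict with "image" (384x512x3 uint8, blue, green, red), "K" (3x3 intrinsics, pixels), "eye" and "attitude" of the camera in the world. Camera axes: x right, y down, z forward; pixel columns grow to the right and rows downward; lengths in m; the calibration is good to about 2 mm. A picture is of the moment at which its call begins. There is no depth.
- ctrl.sign_off(): hands the job in; it is judged then, once.
Trained networks look in a picture, given as the dict that the camera call returned (one of the last four; its "shot" number tells which), for a name from the list of things; names that differ only in an ending like _2 or _b are one class to them, and where a whole thing is asked for, a point or a joint stands for the part that bears it (a point fixed in the world has none). Each returns a list of dicts, best first, with "confidence" (0 to 1); they miss things now and then, are a little off and sometimes report something else, mostly with a low value. They report only what shows in the picture. A call takes as long as a camera call.
- finder.recognise(picture, query): "bbox" ([centre column, centre row, width, height] in pixels, round what is visible of it).
- finder.masks_of(picture, query): "pixels" (384x512 bool, what is visible of it) and "bbox" ([centre column, centre row, width, height] in pixels, round what is visible of it).
- finder.pinpoint(picture, query): "uv" ([column, row] in pixels: a listed point, or the origin of a listed thing).
The state is a dict: "clock": time; "joints": joint angles; "qvel": joint speeds; "joint_torque": joint torques, N m; "position": TCP position; "ee_rot": TCP orientation; "ft_force": force on the tool from outside, world axes, zero at the start; "moment": the same for the moment, N m; "opening": opening from 0.0 (shut) to 1.0 (fully open); "finger_force": force on a finger pad.
Only numpy, scipy, OpenCV 4.12 (cv2) and the standard library are available. Lean on these libraries where they do the work, as an engineer would, in place of code of your own. Each camera call takes 0.05 s, during which the arm holds its last target. There are 200 camera calls.

## Task

The copper kettle miniature was left in the catch tray of the offcut tipper: first lift it out and set it down gently, upright, on the round cork mat. Then push the spring pedal under the rod guard down to its stop and hold it there a moment, so that the bin tips all its offcuts into the tray, and let the pedal come up again. Do not push the bin itself, and leave the other things on the table where they are.

Things in the scene. Friction and masses are not known exactly. Their poses are not given: they have to be found in the camera images.
- stand: the fixed offcut tipper: plywood board 270 x 380 x 12 mm on the table; origin at the centre of its underside, z up, x to the back; the bin tips to -x into the tray below it (-y half); the pedal is in the +y half. Bin pins along y at x=40, y=-100, z=95 mm; pedal hinge along y at x=75, y=100, z=42 mm. Grey gear housing at x 25..105, y -26..8, up to z=120 mm
- guard (a point): middle of the front top rod of the guard over the pedal, axes as the stand's. Steel rods 7 mm thick along y at 0, 20, 40, 60, 80 mm behind this point (+x), all 130 mm above the table and 110 mm long, on four corner uprights. No room for fingers between the rods; below the front rod it is open towards -x, 103 mm between the uprights. Pressing point of the pad: 14 mm behind this point
- tray (a point): centre of the catch tray's floor, 12 mm above the table, axes as the stand's; inside 185 mm along x and 160 mm along y, rims 5 mm thick and 22 mm high. The bin at rest overhangs the tray's back part: its front edge is 32 mm behind (+x of) this point; it spans 59 to 145 mm above the table
- bin: the wooden offcut bin, 130 mm wide (y), 125 mm long (x) and 86 mm high, open top, sloping front; origin on its pins; tilts forward (to the stand's -x) by 6 times the pedal angle, upright at tilt 0, about 1.44 rad when the pedal is on its stop
- pedal (a joint): pedal angle: 0 = up (spring-held), 0.24 rad = on its stop. Hinge along the stand's y, 42 mm above the table; damped, about 8 N to start and 12 to 15 N on the stop; springs up by itself when let go
- pedal_pad (a point): pressing point on the top face of the steel pedal pad (40 x 60 mm along x, y; reaches 15 mm further to the front and 25 mm to the back), 105 mm in front (-x) of the hinge axis. About 71 mm above the table with the pedal up (the pad then rises 14 degrees to the front), 46 mm with the pedal on its stop (pad level)
- kettle: copper kettle miniature, body a 44 mm diameter drum with straight sides from 4 to 26 mm height, sloping shoulder to 36 mm, lid knob up to 46 mm; origin at the centre of its underside, z up; spout along its +x out to 40 mm, handle along its -x out to 39 mm, so grasp it across y; 90 g or so
- mat: round cork mat fixed on the table, 100 mm diameter, 6 mm thick; origin at the centre of its underside
- offcut0: hardwood offcut 50 x 24 x 14 mm, in the bin at first; origin at the centre of its underside
- offcut1: wooden offcut 36 x 22 x 22 mm, in the bin at first; origin at the centre of its underside
- offcut2: hardwood offcut 55 x 18 x 12 mm, in the bin at first; origin at the centre of its underside
- bookcase: unfinished basswood dollhouse bookcase, 32 x 79 x 150 mm tall, bystander; origin at the centre of its underside
- sled: toy sled with red-painted slats, 110 x 55 x 27 mm, bystander; origin between the runners at table height
- file: steel flat file with wooden handle, 250 mm long along its x, 24 mm thick at the handle, lying on the table, bystander; origin at table height near mid-length
- chair: dollhouse chair, 36 x 36 x 78 mm, bystander; origin at table height under the seat
- sanding_block: cork sanding block, 90 x 55 x 30 mm, bystander; origin at the centre of its underside

How it is judged:
By the outcome, as a careful person would: the job done as asked, in the order asked, and still so for the second after the job is handed in, with the robot touching nothing.
It also fails if it takes over 67 s, if anything falls off the work surface, if the arm or the gripper's body presses on something with over 40 N, if the wrist force passes 120 N, or if a joint passes its speed limit or range.

## Working session

There is one attempt and no reset: what is moved stays moved. The work goes in short steps, Python scripts to look and compute and a shell command to move; the robot and the scene stay as the last step left them, time stands still between calls to the robot, and variables do not carry over. Pictures are saved under pics/ and viewed, at most 10 in all, crops included, and the job is handed in when it is done.

```bash
mkdir -p pics
cat > h.py <<'E'
import numpy as np, cv2
from scipy.spatial.transform import Rotation as R
from station import ctrl, viewer, finder
def rot(a):
    a=np.array(a,float)
    return a if a.shape==(3,3) else R.from_quat(a[[1,2,3,0]]).as_matrix()
def ray(p,uv):
    K=np.array(p["K"]);d=np.linalg.solve(K,[uv[0],uv[1],1.]);return np.array(p["eye"]),rot(p["attitude"])@d
def onz(p,uv,z):
    e,d=ray(p,uv);return e+d*(z-e[2])/d[2]
def proj(p,X):
    c=rot(p["attitude"]).T@(np.array(X)-p["eye"]);q=np.array(p["K"])@c;return q[:2]/q[2]
def tri(ps,uvs):
    A=np.zeros((3,3));b=np.zeros(3)
    for p,uv in zip(ps,uvs):
        e,d=ray(p,uv);d/=np.linalg.norm(d);M=np.eye(3)-np.outer(d,d);A+=M;b+=M@e
    return np.linalg.solve(A,b)
E
python3 - <<'E'
from h import *
s=viewer.get_image("scene");t=viewer.get_image("top")
cv2.imwrite("pics/s1.png",s["image"]);cv2.imwrite("pics/t1.png",t["image"])
print(s["eye"],t["eye"],t["attitude"])
for n in ["stand","guard","tray","bin","pedal_pad","kettle","mat","bookcase","sled","file","chair","sanding_block"]:
    a=finder.pinpoint(s,n);b=finder.pinpoint(t,n)
    f=lambda l:[(np.round(x["uv"]).tolist(),round(x["confidence"],2)) for x in l[:2]]
    print(n,f(a),f(b), np.round(tri([s,t],[a[0]["uv"],b[0]["uv"]]),3) if a and b else "")
print(ctrl.observe())
E
```

```text
[ 1.08281178 -0.08163027  0.95449903] [0.36868118 0.01426614 1.3332604 ] [ 0.04623897 -0.70188724  0.70766811 -0.06649888]
stand [] [([260.0, 174.0], 0.87)] 
guard [([291.0, 208.0], 0.59)] [([223.0, 172.0], 0.73), ([262.0, 175.0], 0.33)] [0.633 0.065 0.126]
tray [([204.0, 233.0], 0.96)] [([291.0, 193.0], 0.55)] [ 0.595 -0.143 -0.006]
bin [([198.0, 246.0], 0.95)] [([292.0, 158.0], 0.62)] [ 0.681 -0.143  0.104]
pedal_pad [([281.0, 226.0], 0.89)] [([228.0, 171.0], 0.75), ([363.0, 239.0], 0.21)] [0.647 0.047 0.072]
kettle [([210.0, 215.0], 0.62)] [([280.0, 206.0], 0.6)] [ 0.551 -0.114  0.001]
mat [([111.0, 196.0], 0.97)] [([364.0, 239.0], 0.68)] [ 0.445 -0.371 -0.007]
bookcase [([378.0, 162.0], 0.86), ([210.0, 214.0], 0.29)] [([129.0, 238.0], 0.96)] [ 0.454  0.361 -0.016]
sled [([121.0, 275.0], 0.94)] [([349.0, 169.0], 0.92)] [ 0.67  -0.341 -0.009]
file [([334.0, 136.0], 0.86)] [([160.0, 270.0], 0.92), ([291.0, 191.0], 0.25)] [0.356 0.26  0.001]
chair [([396.0, 241.0], 0.53), ([219.0, 266.0], 0.28)] [([141.0, 162.0], 0.5)] [ 0.696  0.329 -0.01 ]
sanding_block [([186.0, 165.0], 0.67), ([198.0, 266.0], 0.46)] [([300.0, 261.0], 0.83)] [ 0.378 -0.167 -0.009]
{'clock': 1.3, 'joints': array([ 1.12240965e+00,  1.23824536e-01,  1.65033702e+00, -2.86305149e-06,
        1.36751125e+00, -8.26034244e-02]), 'qvel': array([ 0.0012589 , -0.00026568,  0.00092168, -0.00113064, -0.00084628,
        0.0013686 ]), 'joint_torque': array([-2.84323323e-04, -4.17584109e+01, -3.60221744e+01,  7.74686364e-02,
        4.31645487e-02,  5.99034529e-07]), 'position': array([0.23250848, 0.60695783, 0.21461841]), 'ee_rot': array([-9.16198672e-06,  1.81873445e-01,  9.83321945e-01, -3.90378050e-05]), 'ft_force': array([-0.81462541, -0.01632697, -0.7417366 ]), 'moment': array([ 0.00226472, -0.03110674, -0.03556692]), 'finger_force': 0.0, 'opening': 1.0017306657330933}
```

Run:
```python
import cv2
s=cv2.imread("pics/s1.png");t=cv2.imread("pics/t1.png")
cv2.imwrite("pics/t1c.png",cv2.resize(t[110:310,110:390],None,fx=2.8,fy=2.8,interpolation=cv2.INTER_CUBIC))
cv2.imwrite("pics/s1c.png",cv2.resize(s[120:320,80:360],None,fx=2.8,fy=2.8,interpolation=cv2.INTER_CUBIC))
```

```text
(no output)
```

View pics/t1c.png

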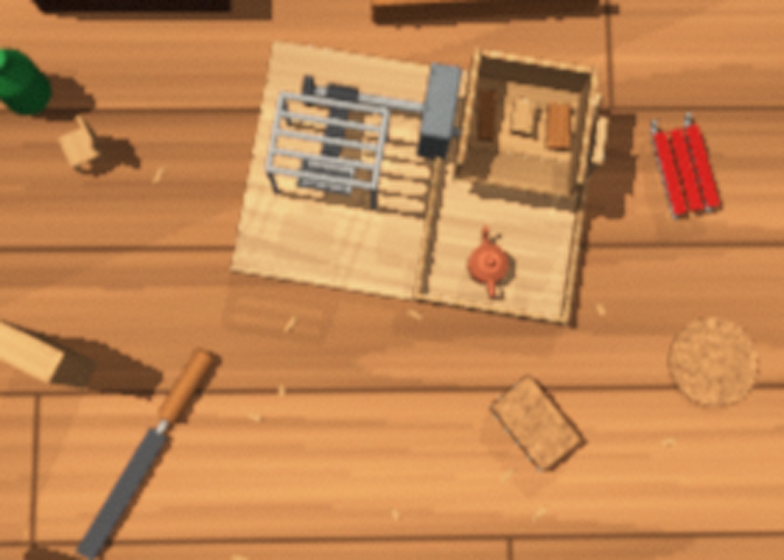

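View pics/s1c.png

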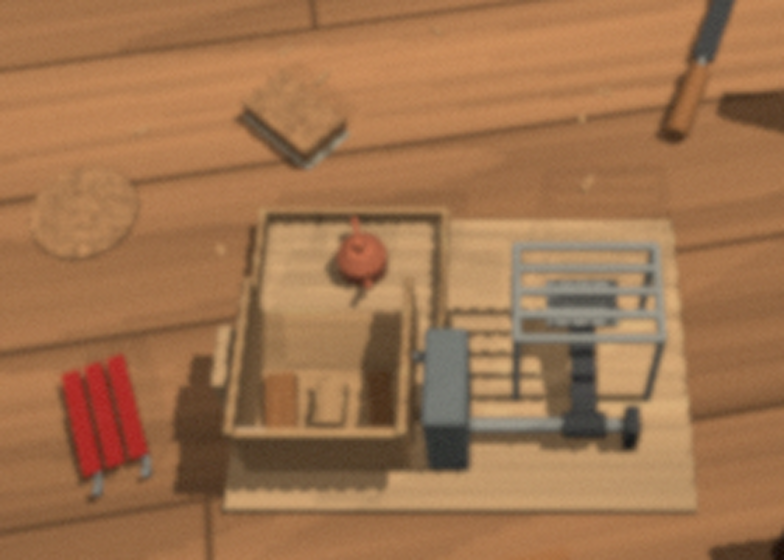

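Top view (crop ×2.8, offset 110,110): the kettle is at about full pixel (284,204) in the front of the tray, with its spout and handle lying roughly along the stand's x. The guard's front rod runs about (206,171)-(245,177) and the mat is at (365,239). The scene view agrees with this.

```bash
cat > m.py <<'E'
from h import *
s=viewer.get_image("scene");t=viewer.get_image("top")
c=lambda x,y:(110+x/2.8,110+y/2.8)
F=[onz(t,c(232,268),.012),onz(t,c(575,325),.012),onz(t,c(273,42),.012)]
print("corners",np.round(F,3).tolist(),"yaws",[np.degrees(np.arctan2(*(v)[[1,0]])).round(1) for v in (F[2]-F[0],)],np.degrees(np.arctan2((F[0]-F[1])[1],(F[0]-F[1])[0])).round(1)-90)
for n,z in [("kettle",.012),("mat",.0),("guard",.13),("pedal_pad",.071),("tray",.012),("stand",0),("bin",.095)]:
    for p,l in((s,"s"),(t,"t")):
        for d in finder.pinpoint(p,n)[:1]: print(n,l,onz(p,d["uv"],z).round(4),round(d["confidence"],2))
for n,z in [("kettle",.03),("mat",.006)]:
    for p,l in((s,"s"),(t,"t")):
        for d in finder.masks_of(p,n)[:1]:
            v,u=np.nonzero(d["pixels"]);print(n,"mask",l,onz(p,(u.mean(),v.mean()),z).round(4),len(u),round(d["confidence"],2))
            w=np.array([onz(p,q,z)[:2] for q in zip(u,v)]);e=np.linalg.eigh(np.cov(w.T));print("  axis",np.degrees(np.arctan2(e[1][1,1],e[1][0,1])).round(1),np.sqrt(e[0]).round(4))
for l,z,q in(("guardL",.13,c(268,170)),("guardR",.13,c(378,187)),("binfrontR",.145,c(578,190)),("binfrontL",.145,c(460,172)),("knob",.058,c(491,261))):print(l,onz(t,q,z).round(4))
E
python3 m.py
```

```text
corners [[0.552, 0.162, 0.012], [0.485, -0.218, 0.012], [0.812, 0.118, 0.012]] yaws [np.float64(-9.5)] -9.900000000000006
kettle s [ 0.5572 -0.1137  0.012 ] 0.67
kettle t [ 0.5409 -0.105   0.012 ] 0.52
mat t [ 0.447  -0.3701  0.    ] 0.87
guard s [0.6313 0.0645 0.13  ] 0.91
guard t [0.6345 0.0662 0.13  ] 0.88
pedal_pad s [0.646  0.0514 0.071 ] 0.86
pedal_pad t [0.6389 0.0586 0.071 ] 0.75
tray s [ 0.6081 -0.1344  0.012 ] 0.93
tray t [ 0.5957 -0.1445  0.012 ] 0.96
stand s [ 0.655  -0.0452  0.    ] 0.98
stand t [ 0.65   -0.0486  0.    ] 0.83
bin s [ 0.6784 -0.147   0.095 ] 0.75
bin t [ 0.6791 -0.1468  0.095 ] 0.73
kettle mask s [ 0.5603 -0.1169  0.03  ] 284 0.72
  axis -174.8 [0.0103 0.0156]
kettle mask t [ 0.5533 -0.1178  0.03  ] 159 0.55
  axis 167.6 [0.0103 0.0119]
mat mask s [ 0.4532 -0.3695  0.006 ] 952 0.57
  axis -156.9 [0.0238 0.0255]
mat mask t [ 0.4469 -0.3691  0.006 ] 831 0.94
  axis -154.9 [0.0247 0.0261]
guardL [0.6364 0.1131 0.13  ]
guardR [0.6182 0.0007 0.13  ]
binfrontR [ 0.611  -0.2023  0.145 ]
binfrontL [ 0.6302 -0.0825  0.145 ]
knob [ 0.5512 -0.1213  0.058 ]
```

Run:
```python
import cv2,numpy as np
s=cv2.imread("pics/s1.png");t=cv2.imread("pics/t1.png")
a=cv2.resize(t[186:224,265:305],None,fx=10,fy=10,interpolation=cv2.INTER_CUBIC)
b=cv2.resize(s[190:228,190:230],None,fx=10,fy=10,interpolation=cv2.INTER_CUBIC)
cv2.imwrite("pics/k.png",np.hstack([a,b]))
```

```text
(no output)
```

View pics/k.png

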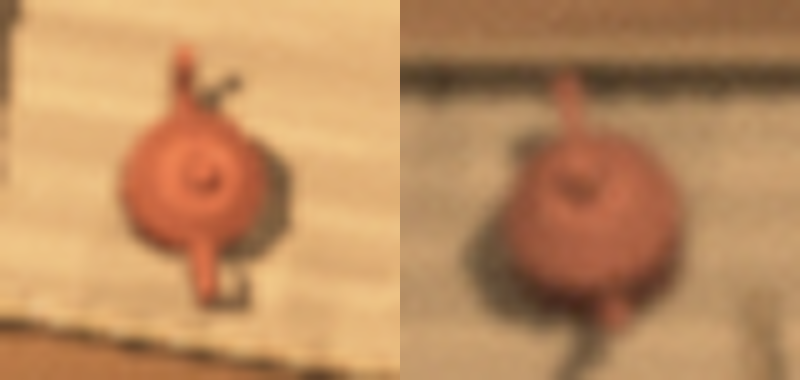

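Run:
```python
from h import *
s=viewer.get_image("scene");t=viewer.get_image("top")
for z in(.03,.036):print(onz(t,(284.5,204.2),z).round(4),onz(s,(209.7,211.5),z).round(4))
k=lambda x,y:(265+x/10,186+y/10)
d=onz(t,k(183,50),.035)-onz(t,k(207,300),.035);print(np.degrees(np.arctan2(d[1],d[0])),np.linalg.norm(d))
o=ctrl.observe();T=rot(o["ee_rot"]);print(T.round(3))
def want(yaw): # tool y along world yaw+90 (or opp), down
    return R.from_euler('z',yaw,degrees=True).as_matrix()@np.diag([1,-1,-1])
for y in(5,185,-10,170):
    print(y,np.degrees(R.from_matrix(T.T@want(y)).as_rotvec()).round(1))
print((T.T@(np.array([.553,-.117,.2])-o["position"])*1000).round(1))
```

```text
[ 0.5521 -0.1215  0.03  ] [ 0.5572 -0.1167  0.03  ]
[ 0.5513 -0.1209  0.036 ] [ 0.5606 -0.1164  0.036 ]
4.176659097949078 0.07779363476505766
[[-0.934  0.358 -0.   ]
 [ 0.358  0.934 -0.   ]
 [ 0.    -0.    -1.   ]]
5 [ -0.   0. 154.]
185 [ -0.  -0. -26.]
-10 [ -0.   0. 169.]
170 [ -0.  -0. -11.]
[-558.2 -561.5   14.7]
```

```bash
python3 -m pendant '0.75 -40 -40 0 0 0 -2; 0.75 -80 -80 0 0 0 -4; 0.75 -120 -120 0 0 0 -6; 0.75 -160 -160 0 0 0 -8; 0.75 -200 -200 0 0 0 -10; 0.75 -240 -240 0 0 0 -12; 0.75 -280 -280 0 0 0 -14; 0.75 -320 -320 0 0 0 -16; 0.75 -360 -360 0 0 0 -18; 0.75 -400 -400 0 0 0 -18; 0.75 -440 -440 0 0 0 -18; 0.75 -480 -480 0 0 0 -18' 15
cat > w.py <<'E'
import sys
from h import *
o=ctrl.observe();T=rot(o["ee_rot"]);P=np.array(list(map(float,sys.argv[1:4])))
print("t",round(o["clock"],2),"pos",o["position"].round(4),"shift",(T.T@(P-o["position"])*1000).round(1))
if len(sys.argv)>4:
    y,p=map(float,sys.argv[4:6])
    W=R.from_euler('z',y,degrees=True).as_matrix()@np.diag([1.,-1,-1])@R.from_euler('y',p,degrees=True).as_matrix()
    print("turn",np.degrees(R.from_matrix(T.T@W).as_rotvec()).round(1))
E
python3 w.py .554 -.119 .12 177 0
```

```text
clock: 3.9
position: [0.5097, -0.0148, 0.215]
ee_rot: [0.001, 0.026, 1.0, 0.0]
ft_force: [1.0, 0.8, 1.0]
opening: 0.75
finger_force: 0.0
t 3.9 pos [ 0.5097 -0.0148  0.215 ] shift [ -49.6 -101.7   95.1]
turn [0.  0.1 0. ]
```

```bash
python3 -m pendant '0.75 -25 -50 0 0 0 0; 0.75 -50 -102 0 0 0 0; 0.75 -50 -102 40 0 0 0; 0.75 -50 -102 80 0 0 0; 0.75 -50 -102 115 0 0 0; 0.75 -50 -102 115 0 0 0'
python3 w.py .554 -.119 .015 177 0
python3 - <<'E'
from h import *
I=[]
for n in("top","scene"):
    p=viewer.get_image(n);o=ctrl.observe()
    q=proj(p,[.554,-.119,.04]).astype(int)
    print(n,q,proj(p,o["position"]).round(1))
    I.append(cv2.resize(p["image"][q[1]-40:q[1]+40,q[0]-40:q[0]+40],None,fx=5,fy=5,interpolation=cv2.INTER_CUBIC))
cv2.imwrite("pics/a.png",np.hstack(I))
E
```

```text
clock: 4.65
position: [0.5512, -0.1167, 0.0963]
ee_rot: [-0.003, 0.026, 1.0, 0.001]
ft_force: [0.0, 0.3, 0.7]
opening: 0.75
finger_force: 0.0
t 4.65 pos [ 0.5512 -0.1167  0.0963] shift [-3.5 -2.3 81.3]
turn [ 0.1 -0.4  0. ]
top [283 203] [285.4 200.6]
scene [208 208] [206.2 195.8]
```

View pics/a.png

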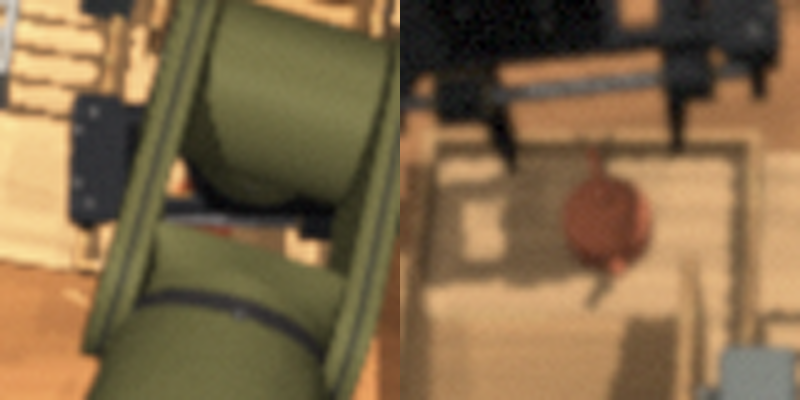

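```bash
python3 -m pendant '0.75 -3 -2 15 0 0 0; 0.75 -3 -2 35 0 0 0; 0.75 -3 -2 55 0 0 0; 0.75 -3 -2 70 0 0 0; 0.75 -3 -2 81 0 0 0; 0.75 -3 -2 81 0 0 0; 0.75 -3 -2 81 0 0 0'
python3 w.py .554 -.119 .015 177 0
python3 - <<'E'
from h import *
p=viewer.get_image("scene")
cv2.imwrite("pics/b.png",cv2.resize(p["image"][168:248,168:248],None,fx=6,fy=6,interpolation=cv2.INTER_CUBIC))
E
```

```text
clock: 5.62
position: [0.5572, -0.1197, 0.0192]
ee_rot: [0.0, 0.026, 1.0, -0.0]
ft_force: [-0.1, 0.3, -0.4]
opening: 0.751
finger_force: 0.0
t 5.62 pos [ 0.5572 -0.1197  0.0192] shift [3.2 0.6 4.2]
turn [-0.   0.1  0. ]
```

View pics/b.png

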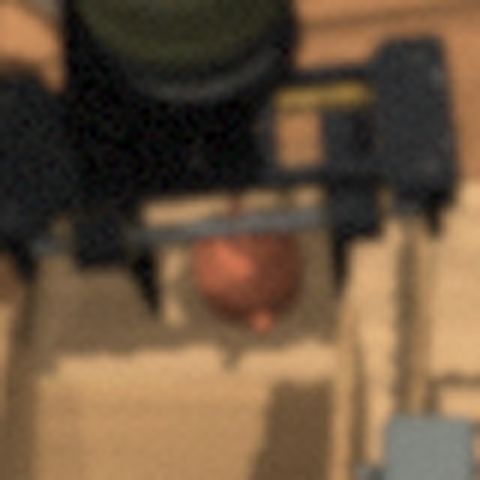

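```bash
python3 -m pendant '0.75 1 0 2 0 0 0; 0.75 1 0 2 0 0 0; 0.4 1 0 2 0 0 0; 0.4 1 0 2 0 0 0; 0.3 1 0 2 0 0 0; 0.3 1 0 2 0 0 0; 0.3 1 0 2 0 0 0; 0.3 1 0 2 0 0 0' 15
python3 w.py .447 -.370 .2 177 0
```

```text
clock: 6.68
position: [0.5556, -0.1195, 0.0167]
ee_rot: [-0.0, 0.026, 1.0, 0.0]
ft_force: [0.1, 0.5, 1.3]
opening: 0.457
finger_force: 15.0
t 6.67 pos [ 0.5556 -0.1195  0.0167] shift [  95.6 -255.8 -183.3]
turn [ 0. -0.  0.]
```

```bash
python3 -m pendant '0.3 0 0 -10 0 0 0; 0.3 0 0 -35 0 0 0; 0.3 0 0 -65 0 0 0; 0.3 0 0 -90 0 0 0; 0.3 15 -40 -100 0 0 0; 0.3 32 -85 -100 0 0 0; 0.3 48 -130 -100 0 0 0; 0.3 65 -175 -100 0 0 0; 0.3 81 -220 -100 0 0 0; 0.3 90 -243 -100 0 0 0; 0.3 94 -255 -90 0 0 0; 0.3 94 -255 -70 0 0 0'
python3 w.py .449 -.370 .012 177 0
```

```text
clock: 8.18
position: [0.449, -0.37, 0.0866]
ee_rot: [0.001, 0.026, 1.0, -0.001]
ft_force: [-0.2, -0.4, -0.4]
opening: 0.46
finger_force: 15.0
t 8.18 pos [ 0.449  -0.37    0.0866] shift [ 0.1  0.1 74.6]
turn [-0.1  0.1 -0. ]
```

```bash
python3 -m pendant '0.3 0 0 20 0 0 0; 0.3 0 0 40 0 0 0; 0.3 0 0 55 0 0 0; 0.3 0 0 63 0 0 0; 0.3 0 0 67 0 0 0; 0.3 0 0 70 0 0 0; 0.3 0 0 72 0 0 0; 0.3 0 0 74 0 0 0; 0.3 0 0 74 0 0 0; 0.3 0 0 74 0 0 0'
python3 w.py .449 -.370 .0107 177 0
python3 - <<'E'
from h import *
p=viewer.get_image("scene")
cv2.imwrite("pics/c.png",cv2.resize(p["image"][150:250,60:180],None,fx=5,fy=5,interpolation=cv2.INTER_CUBIC))
E
```

```text
clock: 9.43
position: [0.4487, -0.3694, 0.0128]
ee_rot: [0.0, 0.026, 1.0, -0.0]
ft_force: [-0.6, -0.5, -0.2]
opening: 0.458
finger_force: 15.0
t 9.43 pos [ 0.4487 -0.3694  0.0128] shift [-0.4 -0.6  2.1]
turn [-0.  0.  0.]
```

View pics/c.png

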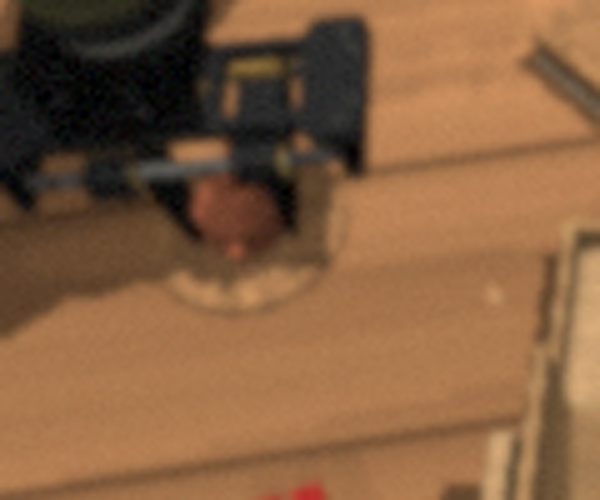

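```bash
python3 -m pendant '0.3 0 0 0.7 0 0 0; 0.3 0 0 1.4 0 0 0; 0.3 0 0 1.8 0 0 0; 0.3 0 0 1.8 0 0 0; 0.3 0 0 1.8 0 0 0'
```

```text
clock: 10.1
position: [0.4486, -0.3693, 0.0109]
ee_rot: [-0.0, 0.026, 1.0, -0.0]
ft_force: [-0.3, -0.1, -0.9]
opening: 0.458
finger_force: 15.0
```

```bash
python3 -m pendant '0.3 0 0 0.5 0 0 0; 0.3 0 0 1 0 0 0; 0.3 0 0 1 0 0 0; 0.3 0 0 1 0 0 0'
```

```text
clock: 10.6
position: [0.4487, -0.3694, 0.0106]
ee_rot: [-0.0, 0.026, 1.0, 0.0]
ft_force: [-2.1, 2.0, 4.8]
opening: 0.461
finger_force: 15.0
```

Contact. Release and rise.

```bash
python3 -m pendant '0.5 0 0 0 0 0 0; 0.6 0 0 0 0 0 0; 0.75 0 0 0 0 0 0; 0.75 0 0 0 0 0 0; 0.75 0 0 -15 0 0 0; 0.75 0 0 -40 0 0 0; 0.75 0 0 -80 0 0 0; 0.75 0 0 -130 0 0 0; 0.5 0 0 -180 0 0 0; 0.2 0 0 -200 0 0 0; 0 0 0 -200 0 0 0'
python3 w.py .49 .08 .25 -10 0; python3 w.py .49 .08 .25 170 -55
```

```text
clock: 11.98
position: [0.4492, -0.3699, 0.2119]
ee_rot: [0.001, 0.026, 1.0, -0.001]
ft_force: [0.1, 0.9, -0.2]
opening: 0.489
finger_force: 0.0
t 11.97 pos [ 0.4492 -0.3699  0.2119] shift [-17.6 451.3 -39.2]
turn [  -0.2   -0.2 -173. ]
t 11.97 pos [ 0.4492 -0.3699  0.2119] shift [-17.6 451.3 -39.2]
turn [  3.3 -54.8   6.6]
```

```bash
python3 w.py .570 .071 .2 170 -65
```

```text
t 11.97 pos [ 0.4492 -0.3699  0.2119] shift [-97.8 446.6  11. ]
turn [  3.9 -64.7   6.3]
```

```bash
python3 -m pendant '0 -9 40 -10 0 0 0; 0 -18 80 -20 0.3 -4 0.5; 0 -27 120 -30 0.7 -11 1; 0 -36 165 -30 1.1 -18 1.8; 0 -45 210 -30 1.5 -25 2.5; 0 -54 255 -30 2 -33 3.2; 0 -63 300 -30 2.4 -40 4; 0 -72 345 -30 2.8 -47 4.7; 0 -81 390 -30 3.2 -54 5.3; 0 -90 425 -20 3.6 -60 5.8; 0 -98 447 0 3.9 -65 6.3; 0 -98 447 11 3.9 -65 6.3'
python3 w.py .570 .071 .092 170 -65
```

```text
clock: 13.48
position: [0.5586, 0.0343, 0.2152]
ee_rot: [0.496, 0.086, 0.862, -0.066]
ft_force: [0.4, -1.4, 0.4]
opening: 0.007
finger_force: 0.0
t 13.47 pos [0.5586 0.0343 0.2152] shift [104.1  41.7  63.8]
turn [-2.8 -5.   0.3]
```

```bash
python3 -m pendant '0 0 0 0 0 0 0; 0 0 0 0 0 0 0'
python3 w.py .570 .071 .2 170 -65; python3 w.py .570 .071 .092 170 -65
```

```text
clock: 13.72
position: [0.5594, 0.0331, 0.2178]
ee_rot: [0.496, 0.087, 0.861, -0.066]
ft_force: [0.5, 0.1, 0.5]
opening: 0.004
finger_force: 0.0
t 13.72 pos [0.5594 0.0331 0.2178] shift [13.4 39.7 10.3]
turn [-2.9 -5.   0.3]
t 13.72 pos [0.5594 0.0331 0.2178] shift [106.9  42.7  64.2]
turn [-2.9 -5.   0.3]
```

Reachable. First align, then descend in front of the guard.

```bash
python3 -m pendant '0 13 20 10 -1.5 -2.5 0; 0 13 40 10 -2.9 -5 0.3; 0 40 41 25 -2.9 -5 0.3; 0 70 42 43 -2.9 -5 0.3; 0 100 42 60 -2.9 -5 0.3; 0 107 43 64 -2.9 -5 0.3; 0 107 43 64 -2.9 -5 0.3; 0 107 43 64 -2.9 -5 0.3'
python3 w.py .570 .071 .092 170 -65
python3 - <<'E'
from h import *
I=[]
for n,X in(("top",[.62,.06,.1]),("scene",[.62,.06,.1])):
    p=viewer.get_image(n);q=proj(p,X).astype(int);print(q,proj(p,ctrl.observe()["position"]))
    I.append(cv2.resize(p["image"][q[1]-40:q[1]+40,q[0]-40:q[0]+40],None,fx=5,fy=5,interpolation=cv2.INTER_CUBIC))
cv2.imwrite("pics/d.png",np.hstack(I))
E
```

```text
clock: 14.72
position: [0.5332, 0.0652, 0.1561]
ee_rot: [0.504, 0.075, 0.86, -0.042]
ft_force: [0.2, 0.2, -0.2]
opening: 0.002
finger_force: 0.0
t 14.72 pos [0.5332 0.0652 0.1561] shift [38.7 11.8 62.1]
turn [ 0.2 -4.3 -0.1]
[224 178] [222.01271139 204.99612203]
[286 208] [282.1265885  163.88302881]
```

View pics/d.png

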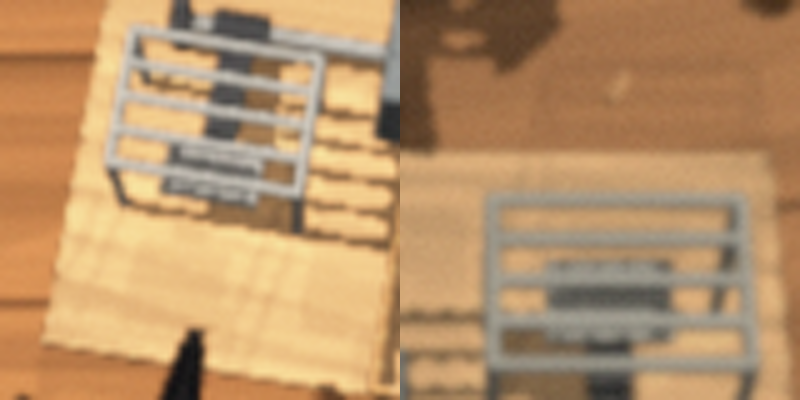

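```bash
python3 - <<'E'
from h import *
o=ctrl.observe();print(o["joints"].round(3),o["qvel"].round(3))
t=viewer.get_image("top");print(onz(t,(224.8,173.6),.13),onz(t,(223,204.0),.156))
E
python3 -m pendant '0 0 0 0 0 0 0; 0 0 0 0 0 0 0'; python3 w.py .570 .071 .092 170 -60
```

```text
[ 0.189 -0.537  2.573 -1.345  0.321 -0.052] [ 0.001  0.001  0.001  0.    -0.001 -0.   ]
[0.62773902 0.05850923 0.13      ] [0.53604973 0.06253887 0.156     ]
clock: 15.12
position: [0.5329, 0.0653, 0.1555]
ee_rot: [0.503, 0.075, 0.86, -0.042]
ft_force: [-0.3, -0.2, -0.1]
opening: 0.007
finger_force: 0.0
t 15.12 pos [0.5329 0.0653 0.1555] shift [38.  11.9 62.1]
turn [ 0.2  0.7 -0.1]
```

```bash
cat >> w.py <<'E'
import json
open("log.txt","a").write(json.dumps([o["joints"].tolist(),o["position"].tolist(),T.tolist()])+"\n");print("j",o["joints"].round(2))
E
python3 w.py .57 .071 .22 170 -40
```

```text
t 15.12 pos [0.5329 0.0653 0.1555] shift [-73.6  12.2  -0.6]
turn [ 0.2 20.7 -0. ]
j [ 0.19 -0.54  2.57 -1.35  0.32 -0.05]
```

```bash
python3 -m pendant '0 -20 3 0 0 7 0; 0 -40 6 0 0 14 0; 0 -60 9 0 0 21 0; 0 -74 12 0 0 21 0; 0 -74 12 0 0 21 0; 0 -74 12 0 0 21 0; 0 -74 12 0 0 21 0'
python3 w.py .57 .071 .16 170 -40
```

```text
clock: 16.0
position: [0.5691, 0.0705, 0.2173]
ee_rot: [0.337, 0.081, 0.938, -0.029]
ft_force: [-0.4, 0.2, -0.6]
opening: 0.006
finger_force: 0.0
t 16.0 pos [0.5691 0.0705 0.2173] shift [35.8  0.6 44.7]
turn [ 0.1 -0.5  0. ]
j [ 0.12 -0.43  2.25 -0.3   0.68 -1.1 ]
```

```bash
cat > fk.py <<'E'
from h import *; import json
L=[json.loads(l) for l in open("log.txt")]
q=[.181873445,.983321945]
L.append([[1.12240965,.123824536,1.65033702,0,1.36751125,-.0826],[.23250848,.60695783,.21461841],rot([0,q[0],q[1],0]).tolist()])
A=[];b=[]
for j,p,T in L:
    d=np.array(T)[:,2];c,s=np.cos(j[0]),np.sin(j[0]);e=j[1]+j[2]
    # p - L4 d = [r c, r s, z]
    A+= [[0,np.sin(j[1]),np.sin(e),d[0]*c+d[1]*s],[1,np.cos(j[1]),np.cos(e),d[2]],[0,0,0,-d[0]*s+d[1]*c]]
    b+= [p[0]*c+p[1]*s,p[2],-p[0]*s+p[1]*c]
A=np.array(A);b=np.array(b);x,_,_,sv=np.linalg.lstsq(A,b,rcond=None);print("h,L2,L3,L4",x.round(4),sv.round(3),"res",(A@x-b).round(4))
h,L2,L3,L4=x
def ik(P,yaw,tilt): # tilt below horizontal, approach azimuth yaw
    d=np.array([np.cos(np.radians(tilt))*np.cos(np.radians(yaw)),np.cos(np.radians(tilt))*np.sin(np.radians(yaw)),-np.sin(np.radians(tilt))])
    w=np.array(P)-L4*d;r=np.hypot(*w[:2]);z=w[2]-h;D=np.hypot(r,z)
    j3=np.pi-np.arccos((L2**2+L3**2-D*D)/(2*L2*L3)) if abs((L2**2+L3**2-D*D)/(2*L2*L3))<1 else np.nan
    j2=np.arctan2(r,z)-np.arctan2(L3*np.sin(j3),L2+L3*np.cos(j3))
    e=j2+j3;j1=np.arctan2(w[1],w[0]);f=np.array([np.sin(e)*np.cos(j1),np.sin(e)*np.sin(j1),np.cos(e)])
    return np.round([j1,j2,j3,np.arccos(d@f),np.degrees(e)-90],3) # j5=angle tool-forearm
if __name__=="__main__":
  for tilt in(35,40,45,50,55):
    for yaw in(-10,10,-30,30): print(tilt,yaw,ik([.64,.06,.09],yaw,tilt),ik([.64,.06,.055],yaw,tilt))
E
python3 fk.py
```

```text
h,L2,L3,L4 [0.2408 0.2838 0.6149 0.1623] [3.041 1.506 0.66  0.22 ] res [ 0.0009 -0.0266 -0.0137  0.0033  0.0052 -0.0296 -0.0105  0.0214 -0.0536]
35 -10 [1.6200e-01 1.6000e-02 2.1440e+00 2.7800e-01 3.3743e+01] [ 0.162  0.101  2.126  0.274 37.597]
35 10 [ 7.2000e-02 -3.0000e-03  2.1630e+00  8.7000e-02  3.3747e+01] [ 0.072  0.083  2.145  0.094 37.652]
35 -30 [ 0.237  0.098  2.059  0.623 33.596] [ 0.237  0.178  2.042  0.61  37.238]
35 30 [-1.2000e-02  4.7000e-02  2.1120e+00  4.4100e-01  3.3712e+01] [-1.2000e-02  1.3100e-01  2.0940e+00  4.3300e-01  3.7483e+01]
40 -10 [1.5600e-01 1.9000e-02 2.1190e+00 2.9600e-01 3.2492e+01] [ 0.156  0.1    2.104  0.268 36.29 ]
40 10 [7.4000e-02 1.0000e-03 2.1370e+00 1.5400e-01 3.2497e+01] [ 0.074  0.083  2.122  0.102 36.34 ]
40 -30 [ 0.226  0.094  2.041  0.613 32.358] [ 0.226  0.172  2.027  0.589 35.972]
40 30 [-4.0000e-03  4.8000e-02  2.0900e+00  4.4300e-01  3.2462e+01] [-4.0000e-03  1.2700e-01  2.0750e+00  4.1900e-01  3.6188e+01]
45 -10 [1.5100e-01 2.8000e-02 2.0900e+00 3.4800e-01 3.1339e+01] [ 0.151  0.105  2.078  0.302 35.075]
45 10 [7.6000e-02 1.2000e
[... 314 characters left out ...]
.285] [ 0.144  0.116  2.047  0.365 33.954]
50 10 [7.800e-02 2.800e-02 2.071e+00 3.510e-01 3.030e+01] [ 0.078  0.103  2.061  0.288 34.001]
50 -30 [ 0.201  0.103  1.994  0.642 30.149] [ 0.201  0.175  1.984  0.6   33.684]
50 30 [1.4000e-02 6.5000e-02 2.0330e+00 5.1400e-01 3.0247e+01] [1.4000e-02 1.3800e-01 2.0240e+00 4.6700e-01 3.3864e+01]
55 -10 [ 0.138  0.062  2.021  0.501 29.328] [ 0.138  0.132  2.013  0.443 32.927]
55 10 [ 0.08   0.05   2.033  0.453 29.349] [ 0.08   0.121  2.025  0.39  32.973]
55 -30 [ 0.188  0.115  1.965  0.678 29.185] [ 0.188  0.184  1.957  0.63  32.673]
55 30 [2.4000e-02 8.2000e-02 2.0000e+00 5.7400e-01 2.9284e+01] [2.4000e-02 1.5200e-01 1.9920e+00 5.2100e-01 3.2841e+01]
```

```bash
python3 -m pendant '0 18 0 22 0 0 0; 0 36 0 45 0 0 0; 0 36 0 45 0 0 0; 0 36 0 45 0 0 0' | head -2
python3 w.py .57 .071 .16 170 -25
python3 -m pendant '0 0 0 0 0 8 0; 0 0 -30 0 0 16 0; 0 0 -30 0 0 16 0; 0 0 -30 0 0 16 0' | head -2
python3 w.py .57 .071 .11 170 -40
cat > fk2.py <<'E'
from h import *; import json
L=[json.loads(l) for l in open("log.txt")]
L.append([[1.12240965,.123824536,1.65033702,0,1.36751125,-.0826],[.23250848,.60695783,.21461841],rot([0,.181873445,.983321945,0]).tolist()])
RZ=lambda a:R.from_euler('z',a).as_matrix();RY=lambda a:R.from_euler('y',a).as_matrix()
A=[];b=[]
for j,p,T in L:
    B1=RZ(j[0]);B2=B1@RY(j[1]);B3=B2@RY(j[2]);B5=B3@RZ(j[3])@RY(j[4])
    print("zerr",(B5[:,2]-np.array(T)[:,2]).round(3),"R6",(B5@RZ(j[5])).T.__matmul__(np.array(T)).round(2).tolist() if 0 else "")
    A.append(np.c_[B1,B2[:,2],B3[:,[0,2]],B5[:,2]]);b.append(p)
A=np.vstack(A);b=np.hstack(b)
x,_,rk,sv=np.linalg.lstsq(A,b,rcond=1e-3)
print("a,b,h,L2,e3,L3,L4",x.round(4),rk,sv.round(3));print((A@x-b).round(4))
E
python3 fk2.py
```

```text
clock: 16.5
position: [0.5716, 0.0707, 0.1628]
t 16.5 pos [0.5716 0.0707 0.1628] shift [ 3.  -0.   1.1]
turn [ 0.2 14.7  0. ]
j [ 0.12 -0.36  2.3  -0.35  0.56 -1.04]
clock: 17.0
position: [0.5665, 0.0412, 0.1627]
t 17.0 pos [0.5665 0.0412 0.1627] shift [22.9 29.8 47.6]
turn [  0.2 -16.2  -0. ]
j [ 0.02 -0.27  2.15 -0.1   0.85 -1.33]
zerr [ 0. -0.  0.] R6 
zerr [-0. -0.  0.] R6 
zerr [-0. -0. -0.] R6 
zerr [-0. -0.  0.] R6 
zerr [-0. -0.  0.] R6 
a,b,h,L2,e3,L3,L4 [0.     0.0536 0.2232 0.4524 0.0424 0.6131 0.2922] 7 [4.378 3.182 2.254 0.744 0.235 0.098 0.082]
[-0.  0. -0.  0. -0. -0. -0. -0.  0.  0. -0.  0. -0.  0. -0.]
```

```bash
cat > ik.py <<'E'
import numpy as np
from scipy.optimize import least_squares
from scipy.spatial.transform import Rotation as R
b,h,L2,e3,L3,L4=.0536,.2232,.4524,.0424,.6131,.2922
lo=np.array([-2.61,-1.02,.03,-1.35,.32]);hi=np.array([2.61,2.33,2.71,4.49,2.68])
RZ=lambda a:R.from_euler('z',a).as_matrix();RY=lambda a:R.from_euler('y',a).as_matrix()
def fk(j):
    B1=RZ(j[0]);B2=B1@RY(j[1]);B3=B2@RY(j[2]);B5=B3@RZ(j[3])@RY(j[4])
    return B1[:,1]*b+[0,0,h]+B2[:,2]*L2+B3[:,0]*e3+B3[:,2]*L3+B5[:,2]*L4,B5[:,2]
def ik(P,yaw,tilt,x0=(.1,-.3,2.2,-.3,.6)):
    y,t=np.radians([yaw,tilt]);d=np.array([np.cos(t)*np.cos(y),np.cos(t)*np.sin(y),-np.sin(t)])
    f=lambda j:np.r_[(fk(j)[0]-P)*5,fk(j)[1]-d]
    r=least_squares(f,np.clip(x0,lo+.01,hi-.01),bounds=(lo,hi));return r.x,np.abs(r.fun).max()
if __name__=="__main__":
  for tilt in(30,35,40,45,50):
    for yaw in(-30,-20,-10,0,10,20,30):
      out=[]
      for P in([.648,.058,.09],[.646,.058,.05],[.58,.07,.09]):
        best=min((ik(np.array(P),yaw,tilt,x0) for x0 in((.1,-.3,2.2,-.3,.6),(.1,-.3,2.2,.6,.6),(.1,-.3,2.2,3,.6))),key=lambda q:q[1]);out.append((best[0].round(2).tolist(),round(best[1],4)))
      if out[1][1]<.01: print(tilt,yaw,out)
E
python3 ik.py
```

```text
30 -20 [([0.22, 0.0, 2.29, 4.47, 0.5], np.float64(0.0)), ([0.22, 0.09, 2.3, 4.32, 0.53], np.float64(0.0)), ([0.28, -0.13, 2.43, 4.49, 0.55], np.float64(0.0145))]
30 -10 [([0.12, -0.05, 2.35, 4.1, 0.32], np.float64(0.0035)), ([0.12, 0.05, 2.35, 3.89, 0.38], np.float64(0.0)), ([0.18, -0.21, 2.48, 4.26, 0.34], np.float64(0.0))]
30 0 [([0.01, -0.05, 2.39, 3.19, 0.32], np.float64(0.0583)), ([0.01, 0.03, 2.38, 3.17, 0.32], np.float64(0.0085)), ([0.07, -0.2, 2.54, 3.42, 0.32], np.float64(0.0638))]
30 10 [([-0.11, -0.07, 2.38, 2.22, 0.32], np.float64(0.0091)), ([-0.1, 0.02, 2.38, 2.43, 0.37], np.float64(0.0)), ([-0.11, -0.25, 2.53, 2.16, 0.32], np.float64(0.0213))]
30 20 [([-0.2, -0.05, 2.35, 1.82, 0.49], np.float64(0.0)), ([-0.2, 0.05, 2.35, 1.99, 0.52], np.float64(0.0)), ([-0.21, -0.23, 2.5, 1.77, 0.48], np.float64(0.0))]
30 30 [([-0.28, 0.0, 2.3, 1.61, 0.68], np.float64(0.0)), ([-0.28, 0.09, 2.3, 1.73, 0.69], np.float64(0.0)), ([-0.3, -0.17, 2.45, 1.58, 0.69], np.float64(0.0))]
35 -20 [([0.19, -0.03, 2.25, -1.35, 0.43], np.float64(0.0445)), ([0.2, 0.07, 2.28, 4.49, 0.45], np.float64(0.009
[... 1485 characters left out ...]
22, -0.21, 2.35, 1.0, 0.6], np.float64(0.0))]
50 -30 [([0.2, 0.02, 2.11, -0.82, 0.62], np.float64(0.0)), ([0.2, 0.08, 2.13, -0.92, 0.57], np.float64(0.0)), ([0.25, -0.12, 2.24, -0.83, 0.66], np.float64(0.0))]
50 -20 [([0.14, -0.03, 2.16, -0.72, 0.48], np.float64(0.0)), ([0.14, 0.04, 2.18, -0.84, 0.42], np.float64(0.0)), ([0.19, -0.18, 2.29, -0.73, 0.52], np.float64(0.0))]
50 20 [([-0.13, -0.06, 2.19, 0.7, 0.47], np.float64(0.0)), ([-0.13, 0.0, 2.21, 0.83, 0.41], np.float64(0.0)), ([-0.12, -0.24, 2.34, 0.67, 0.49], np.float64(0.0))]
50 30 [([-0.18, -0.03, 2.16, 0.82, 0.61], np.float64(0.0)), ([-0.18, 0.04, 2.18, 0.92, 0.56], np.float64(0.0)), ([-0.19, -0.2, 2.31, 0.8, 0.62], np.float64(0.0))]
```

```bash
python3 - <<'E'
from ik import *
x=(.1,-.3,2.2,-.7,.6)
for P in([.58,.086,.16],[.58,.086,.088],[.643,.0567,.088],[.641,.058,.05],[.641,.058,.044]): r=ik(np.array(P),-25,45,x);x=r[0];print(x.round(2),r[1])
E
python3 w.py .58 .086 .16 155 -45; python3 w.py .58 .086 .088 155 -45
```

```text
[ 0.29 -0.25  2.26 -0.84  0.68] 8.326672684688674e-15
[ 0.29 -0.13  2.29 -1.01  0.59] 1.6034412686494193e-10
[ 0.19 -0.02  2.19 -1.01  0.51] 8.004541474093685e-11
[ 0.2   0.05  2.2  -1.14  0.48] 6.042943923034727e-13
[ 0.2   0.06  2.2  -1.16  0.47] 2.714974911555146e-10
t 17.0 pos [0.5665 0.0412 0.1627] shift [-3.9 46.5  4.9]
turn [  8.7 -21.1  12.4]
j [ 0.02 -0.27  2.15 -0.1   0.85 -1.33]
t 17.0 pos [0.5665 0.0412 0.1627] shift [25.1 46.3 70.7]
turn [  8.7 -21.1  12.4]
j [ 0.02 -0.27  2.15 -0.1   0.85 -1.33]
```

```bash
python3 -m pendant '0 -1 12 1 2 -5 3; 0 -2 23 2 4.4 -10 6; 0 -3 35 4 6.5 -16 9; 0 -4 46 5 8.7 -21 12.4; 0 -4 46 5 8.7 -21 12.4; 0 -4 46 5 8.7 -21 12.4; 0 10 46 38 8.7 -21 12.4; 0 25 46 71 8.7 -21 12.4; 0 25 46 71 8.7 -21 12.4; 0 25 46 71 8.7 -21 12.4'
python3 w.py .643 .0567 .088 155 -45
```

```text
clock: 18.25
position: [0.5806, 0.0858, 0.0888]
ee_rot: [0.373, 0.199, 0.903, -0.082]
ft_force: [0.0, -0.5, 0.2]
opening: 0.007
finger_force: 0.0
t 18.25 pos [0.5806 0.0858 0.0888] shift [-48.2  -0.1  49.1]
turn [ 0.  -0.1  0.1]
j [ 0.29 -0.13  2.29 -1.01  0.59 -0.09]
```

```bash
python3 -m pendant '0 -12 0 12 0 0 0; 0 -24 0 24 0 0 0; 0 -32 0 32 0 0 0; 0 -36 0 36 0 0 0; 0 -36 0 36 0 0 0'
python3 w.py .643 .0567 .088 155 -45
python3 - <<'E'
from h import *
I=[]
for n,X in(("top",[.62,.06,.1]),("scene",[.62,.06,.1])):
    p=viewer.get_image(n);q=proj(p,X).astype(int);print(q,proj(p,ctrl.observe()["position"]))
    I.append(cv2.resize(p["image"][q[1]-40:q[1]+40,q[0]-40:q[0]+40],None,fx=5,fy=5,interpolation=cv2.INTER_CUBIC))
cv2.imwrite("pics/e.png",np.hstack(I))
E
```

```text
clock: 18.88
position: [0.6263, 0.0637, 0.0869]
ee_rot: [0.372, 0.2, 0.903, -0.083]
ft_force: [0.2, 0.0, 0.0]
opening: 0.004
finger_force: 0.0
t 18.88 pos [0.6263 0.0637 0.0869] shift [-13.6   0.7  12. ]
turn [-0.  -0.2  0.1]
j [ 0.21 -0.05  2.22 -1.01  0.53 -0.14]
[224 178] [223.51561961 177.25410677]
[286 208] [288.22698477 213.54982605]
```

View pics/e.png

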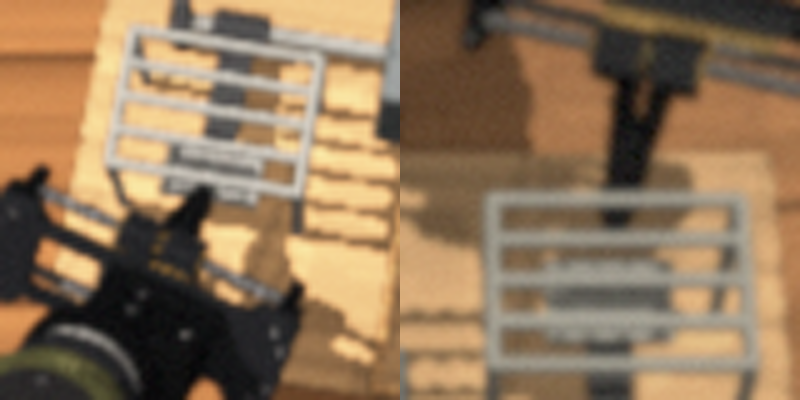

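Tip (crop pixel 205,190 top; 620,222 scene) is just under the front rod, centred on the pad. Going on in.

```bash
python3 -m pendant '0 -4 0 4 0 0 0; 0 -8 0.5 8 0 0 0; 0 -12 0.5 11 0 0 0; 0 -13.5 0.7 12 0 0 0; 0 -13.5 0.7 12 0 0 0; 0 -13.5 0.7 12 0 0 0'
python3 w.py .643 .0567 .056 155 -45
```

```text
clock: 19.73
position: [0.6426, 0.0571, 0.088]
ee_rot: [0.372, 0.199, 0.903, -0.083]
ft_force: [0.6, -0.6, -0.2]
opening: 0.005
finger_force: 0.0
t 19.73 pos [0.6426 0.0571 0.088 ] shift [22.2 -0.2 23.1]
turn [-0.  -0.2  0.1]
j [ 0.19 -0.02  2.19 -1.    0.52 -0.16]
```

```bash
python3 -m pendant '0 2 0 2 0 0 0; 0 4 0 4 0 0 0; 0 6 0 6 0 0 0; 0 8 0 8 0 0 0; 0 9 0 9 0 0 0; 0 10 0 10 0 0 0; 0 10 0 10 0 0 0; 0 10 0 10 0 0 0'; python3 w.py .643 .0567 .053 155 -45
```

```text
clock: 20.72
position: [0.6449, 0.0573, 0.0778]
ee_rot: [0.375, 0.199, 0.902, -0.083]
ft_force: [-6.4, 0.3, 13.3]
opening: 0.004
finger_force: 5.5
t 20.73 pos [0.6449 0.0573 0.0778] shift [18.7 -1.3 16.4]
turn [0.  0.1 0. ]
j [ 0.19  0.01  2.19 -1.05  0.5  -0.11]
```

```bash
python3 -m pendant '0 2 0 1.5 0 0 0; 0 3.5 0 3 0 0 0; 0 5 0 4.5 0 0 0; 0 6.5 0 6 0 0 0; 0 8 0 7.5 0 0 0; 0 9.5 0 9 0 0 0; 0 11 0 10 0 0 0; 0 12.5 0 11.5 0 0 0; 0 14 0 13 0 0 0; 0 15 0 14 0 0 0; 0 16 0 15 0 0 0; 0 16 0 15 0 0 0'; python3 w.py .643 .0567 .053 155 -45
```

```text
clock: 22.22
position: [0.6436, 0.0577, 0.0551]
ee_rot: [0.374, 0.199, 0.902, -0.083]
ft_force: [-8.8, 1.1, 13.1]
opening: 0.007
finger_force: 6.5
t 22.23 pos [0.6436 0.0577 0.0551] shift [ 1.6 -1.2  1.4]
turn [0.  0.1 0.1]
j [ 0.2   0.05  2.19 -1.12  0.48 -0.02]
```

Nearly on the stop; press until the force rises, then hold.

```bash
python3 -m pendant '0 1 0 1 0 0 0; 0 2 0 2 0 0 0; 0 3 0 3 0 0 0; 0 4 0 4 0 0 0; 0 5 0 5 0 0 0; 0 5 0 5 0 0 0; 0 5 0 5 0 0 0'; python3 w.py .643 .0567 .053 155 -45
```

```text
clock: 23.1
position: [0.6452, 0.0576, 0.0524]
ee_rot: [0.377, 0.2, 0.901, -0.084]
ft_force: [-27.4, 3.9, 36.6]
opening: 0.001
finger_force: 18.2
t 23.1 pos [0.6452 0.0576 0.0524] shift [ 0.7 -1.7 -1.5]
turn [-0.   0.4 -0. ]
j [ 0.2   0.06  2.19 -1.15  0.48  0.01]
```

```bash
python3 -m pendant '0 -1 0 -1 0 0 0; 0 -1 0 -1 0 0 0; 0 -1 0 -1 0 0 0; 0 -1 0 -1 0 0 0; 0 -1 0 -1 0 0 0; 0 -1 0 -1 0 0 0; 0 -1 0 -1 0 0 0; 0 -1 0 -1 0 0 0'
python3 - <<'E'
from h import *
p=viewer.get_image("scene")
cv2.imwrite("pics/f.png",cv2.resize(p["image"][150:300,70:330],None,fx=3,fy=3,interpolation=cv2.INTER_CUBIC))
E
```

```text
clock: 24.1
position: [0.645, 0.0576, 0.0528]
ee_rot: [0.376, 0.2, 0.901, -0.083]
ft_force: [-20.1, 2.5, 28.3]
opening: 0.005
finger_force: 14.4
```

View pics/f.png

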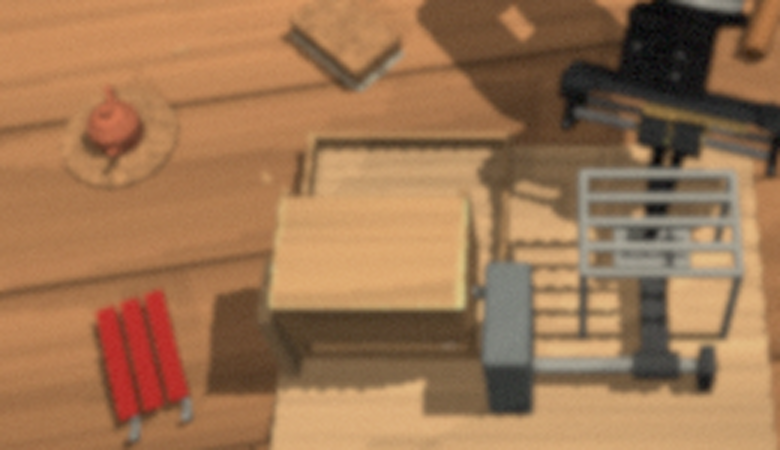

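Bin fully tipped (crop 375,250), kettle upright on the mat (113,130). Let the pedal up and withdraw.

```bash
python3 -m pendant '0 -3 0 -3 0 0 0; 0 -6 0 -6 0 0 0; 0 -9 0 -9 0 0 0; 0 -12 0 -12 0 0 0; 0 -15 0 -15 0 0 0; 0 -18 0 -18 0 0 0; 0 -21 0 -21 0 0 0; 0 -24 0 -24 0 0 0; 0 -27 0 -27 0 0 0; 0 -29 0 -29 0 0 0; 0 -29 0 -29 0 0 0'; python3 w.py .58 .086 .088 155 -45
```

```text
clock: 25.52
position: [0.6415, 0.0574, 0.0868]
ee_rot: [0.371, 0.199, 0.903, -0.083]
ft_force: [0.9, 0.1, 0.5]
opening: 0.008
finger_force: 0.0
t 25.52 pos [0.6415 0.0574 0.0868] shift [ 47.3  -0.  -48.6]
turn [-0.  -0.3  0.1]
j [ 0.19 -0.02  2.19 -1.    0.52 -0.16]
```

```bash
python3 -m pendant '0 8 0 -8 0 0 0; 0 20 0 -20 0 0 0; 0 35 0 -36 0 0 0; 0 47 0 -48 0 0 0; 0 47 0 -48 0 0 0; 0 25 0 -70 0 0 0; 0 5 0 -90 0 0 0; 0 -20 0 -115 0 0 0; 0 -20 0 -115 0 0 0; 0 -20 0 -115 0 0 0'
python3 - <<'E'
from h import *
p=viewer.get_image("scene");t=viewer.get_image("top")
a=cv2.resize(p["image"][150:300,70:330],None,fx=2.2,fy=2.2,interpolation=cv2.INTER_CUBIC)
b=cv2.resize(t["image"][110:260,130:390],None,fx=2.2,fy=2.2,interpolation=cv2.INTER_CUBIC)
cv2.imwrite("pics/g.png",cv2.resize(np.vstack([a,b]),None,fx=.9,fy=.9))
for n in("offcut0","offcut1","offcut2"):
    for q in(p,t):print(n,[(np.round(onz(q,d["uv"],.012),3).tolist(),round(d["confidence"],2)) for d in finder.pinpoint(q,n)[:2]])
E
```

```text
clock: 26.78
position: [0.5812, 0.0854, 0.1821]
ee_rot: [0.371, 0.2, 0.903, -0.083]
ft_force: [-0.3, 0.9, -0.2]
opening: 0.007
finger_force: 0.0
offcut0 [([0.607, -0.138, 0.012], 0.53), ([0.445, -0.364, 0.012], 0.24)]
offcut0 [([0.614, -0.139, 0.012], 0.39)]
offcut1 [([0.607, -0.138, 0.012], 0.53), ([0.445, -0.364, 0.012], 0.24)]
offcut1 [([0.614, -0.139, 0.012], 0.39)]
offcut2 [([0.607, -0.138, 0.012], 0.53), ([0.445, -0.364, 0.012], 0.24)]
offcut2 [([0.614, -0.139, 0.012], 0.39)]
```

View pics/g.png

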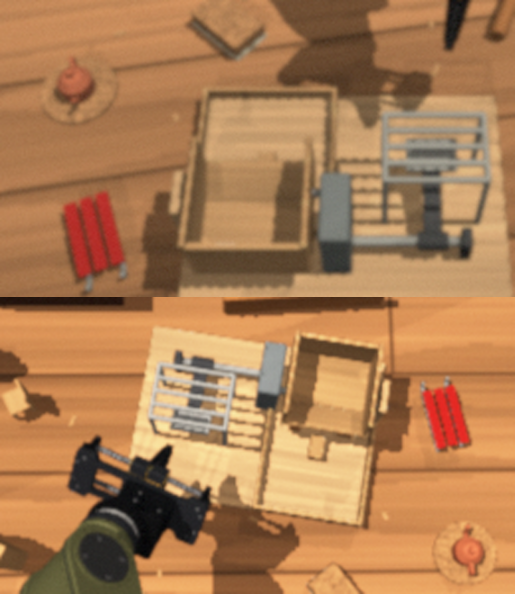

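The bin is upright and empty, and the pedal is up. One offcut shows in the tray at (317,447) and the others are hidden under the bin overhang. The kettle stands on the mat.

```bash
python3 -c "
from station import ctrl
print(ctrl.sign_off())"
```

```text
the job is handed in; nothing more can be done
None
```

I set the kettle upright on the cork mat, then held the pedal on its stop for about a second and let it spring back up. The bin tipped and came back empty, but only one offcut shows in the tray; the other two are presumably hidden under the bin. The job is handed in at about 27 s, with the robot touching nothing.

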